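# Release the hand mirror from the sprung vise

## Task

Lift the vise's sprung clamp arm by its T-bar until it passes its hold-open point and stays up by itself, then take the hand mirror out of the vise and lay it gently, glass up and flat, inside the shallow wooden tray. Do not drag the mirror from under the closed clamp, leave the clamp arm standing open, and leave the other things on the table where they are.

Things in the scene. Friction and masses are not known exactly. Their poses are not given: they have to be found in the camera images.
- vise: Black cast-iron vise bolted to the table. Origin: underside centre of its base plate, which spans x -70 to +80 mm, y -110 to +110 mm, 14 mm thick. Own x points from T-bar to hinge, away from the robot to within about 0.3 rad; z up. The hinge bracket (34 mm in x, 42 mm in y, 90 mm high) is at x +60, y -62 mm.
- jaw (a point): Centre of the top of the brass lower jaw (56 mm in the vise's x, 34 mm in its y), 50 mm above the table; the clamp pad presses the end of the mirror's handle down on it. The mirror lies along the vise's y on this jaw and on the head rest.
- head_rest (a point): Centre of the top of the brass rest under the mirror's head (70 mm in the vise's x, 60 mm in its y), 50 mm above the table, 127 mm from the jaw. For 80 mm between jaw and rest there is only the base plate, so fingers can reach round and below the mirror's handle.
- hinge (a point): Centre of the clamp arm's hinge, 78 mm above the table; the hinge axis runs along the vise's y.
- t_bar (a point): Centre of the T-bar at the free end of the clamp arm; moves with it. Round steel bar, diameter 14 mm, 110 mm long along the vise's y. The arm's rod (diameter 16 mm) joins its middle from the hinge side, leaving 47 mm bare each side. Shut, it is 135 mm nearer the robot than the hinge and 52 mm higher: 130 mm above the table, free below. It swings up and over, round the hinge, to open.
- clamp_arm (a joint): Opening angle of the clamp arm (rad): 0 with its pad on the mirror's handle, growing as the T-bar goes up and away from the robot. A spring pulls it shut, about 6 N at the T-bar, fading to nothing at the hold-open point, about 1.1 rad; past that it throws the arm to its stop at 1.6 rad and keeps it there. Let go earlier, it snaps shut.
- mirror_center (a point): Middle of the tortoiseshell hand mirror, half-way up its 14 mm thickness. It is 190 mm long along its own y: round head 86 mm across, centred at y +52 mm, glass on top (own z); straight handle 22 mm wide (own x) from the head to y -95 mm. In the vise its axes are about the vise's and the clamp pad presses it near y -62 mm. About 0.17 kg, heavier at the head.
- mirror_handle (a point): Point on the mirror's handle, half-way up, 20 mm to -y of the mirror's middle: bare handle between clamp pad and head, to be gripped across its 22 mm width (own x). In the vise it is 57 mm above the table, 43 mm above the base plate.
- tray: Shallow dark wooden tray, lined, fixed. Origin: underside centre. Outside 160 mm (own x) by 270 mm (own y) by 16 mm high, walls 7 mm thick, inner floor 7 mm above the table.
- compass: Bystander: silver pocket compass, 64 mm across, 15 mm high. Origin under its centre.
- ring_box: Bystander: burgundy plastic ring box, 60 x 60 x 47 mm. Origin under its centre.
- weight_large: Bystander: nickel-plated weight with a knob, 48 mm across, 65 mm high. Origin under its centre.
- weight_middle: Bystander: nickel-plated weight with a knob, 40 mm across, 56 mm high. Origin under its centre.
- weight_small: Bystander: nickel-plated weight with a knob, 32 mm across, 50 mm high. Origin under its centre.
- loupe: Bystander: black loupe, 44 mm across, 28 mm high. Origin under its centre.
Things that resemble listed ones, but are neither listed nor needed, are in the scene too. What is meant by the part that bears mirror_center is not pink, and is the larger of those in its own colour.

How it is judged (in metres and radians):
On the way, in this order (a step that is already met when the one before it is completed fails the run):
1. the clamp arm stands open by itself, past its hold-open point (beyond 1.25 rad), the robot not touching the vise (value of joint clamp_arm above 1.25 rad and contact force between the fingers and vise below 0.3 N), for 0.2 s.
2. the mirror is out of the vise, lifted clear of the jaw or moved to the tray (distance between mirror_center and vise above 0.16 m), for 0.1 s.
At the end, for the whole second after the job is handed in: The mirror lies still and flat (within 0.06 rad), glass up, on the tray's floor with all of it inside the rim (its middle within 45 mm across and 50 mm along of the tray's centre and under 18 mm above the table), and the clamp arm stands open beyond 1.25 rad (value of joint clamp_arm above 1.25 rad and x of mirror_center in the frame of tray between -0.045 and 0.045 m and y of mirror_center in the frame of tray between -0.05 and 0.05 m and height (world z) of mirror_center below 0.018 m and angle between mirror_center's own z axis and vertical below 0.06 rad and linear speed of mirror below 0.02 m/s); the robot touches nothing.
It fails at once if the mirror is moved more than 20 mm while the clamp arm is not held open (below 1.0 rad) (distance of mirror_center from where it was at the start of the episode above 0.02 m and value of joint clamp_arm below 1 rad).
It fails at once if the mirror is dropped (out of the fingers and moving faster than 0.7 m/s) (linear speed of mirror above 0.7 m/s and contact force between the fingers and mirror below 0.1 N).
It fails at once if a bystander is moved more than 25 mm (distance of any of compass, ring_box, loupe, weight_large, weight_middle, weight_small from where it was at the start of the episode above 0.025 m).
It also fails if it takes over 56 s, if anything falls off the work surface, if the arm or the gripper's body presses on something with over 40 N, if the wrist force passes 120 N, or if a joint passes its speed limit or range.

## Robot

A 6-joint arm with a two-finger parallel gripper is mounted at the origin on the work surface. World frame = base frame: x ahead of the robot, y to its left, z up, the work surface at z = 0. Lengths are in m, angles in degrees, forces in N, time in s.
With the tool pointing down it reaches from about 0.35 to 0.875 m from the base axis. Payload 4.2 kg.
Tool frame: the origin (TCP) lies between the finger pads; the fingertips stand 25 mm ahead of it and the grasp point (between the pads) lies 6 mm ahead of it (r.tips_ahead is the distance from the TCP to the fingertips, in m); z points along the fingers, y is the direction in which the jaws open and shut (so a half turn about z gives the same grasp; the last joint's range is limited). The gripper opens to 87 mm and grips with 3 to 60 N. Pads are 19 mm wide; open, the fingers measure 117 mm over their backs; the gripper's body (75 mm by 190 mm) begins 51 mm behind the grasp point.
Start: joints at [86.093, 22.042, 0.453, 0, -68.411, -14.817], TCP at [0.201, 0.592, 0.248] pointing down, gripper open.
Joint ranges: [-179.83, 179.83], [-69.29, 118.12], [-61.27, 80.66], [-181.25, 117.63], [-171.15, -9.14], [-177.46, 177.46]. Speed limits (degrees/s): [159.86, 159.86, 180, 180, 180, 180].

## Interface

Orientations are given as a 3x3 rotation matrix whose columns are the frame's x, y, z axes.
In Python, from station import r, vision, finish_job gives the robot as it stands.
- The arm moves only by the shell command python3 -m jog 'ROWS'. ROWS is a JSON object of lists of equal length, an entry for each row: "rot": the turn, a rotation vector about the world's x, y, z in degrees, a list of three; "delta_pos": the shift along the world's x, y, z in mm, a list of three; "grip": the opening in per cent of the stroke, from 0 (shut) to 100 (fully open). A call has 1 to 10 rows; each row shifts and turns the commanded pose from where the row before left it; what a row does not reach is not made up. A row lasts 1/12 s, in which the tool goes at most 41.7 mm and 7.16 degrees, less where a joint would pass 70% of its speed; a pose out of reach is approached as far as the arm can. A call with a gripper value outside its range is refused whole. The fingers move at their own pace and stop on an object; the grip force is fixed at half the most. Time passes only in rows, so rows that do not move let the fingers close. It gives the time, the measured TCP pose, the force and the opening at its end, in the units of the state.
- r.sense(): the state, without advancing time (a new reading comes with each control period).
- vision.capture(name): name is "side" or "top"; returns a dict with "frame" (420x560x3 uint8, red, green, blue), "K" (3x3 intrinsics, pixels), "xyz" and "orientation" of the camera in the world. Camera axes: x right, y up, looking along -z (the intrinsics and any distortion apply to the point x, -y, -z); pixel columns grow to the right and rows downward; lengths in m; the calibration is good to about 2 mm. A picture is of the moment at which its call begins. There is no depth.
- finish_job(): hands the job in, once; it reports no verdict.
The state is a dict: "time_s": time; "joints": joint angles; "joint_velocities": joint speeds; "effort": joint torques, N m; "tcp_pos": TCP position; "ee_rot": TCP orientation; "wrist_force": force on the tool from outside, world axes, zero at the start; "moment": the same for the moment, N m; "gripper_width": opening from 0.0 (shut) to 1.0 (fully open).
Only numpy, scipy, OpenCV 4.12 (cv2) and the standard library are available. Lean on these libraries where they do the work, as an engineer would, in place of code of your own. Each camera call takes 0.05 s, during which the arm holds its last target. There are 200 camera calls.

## Working session

There is one attempt and no reset: what is moved stays moved. The work goes in short steps, Python scripts to look and compute and a shell command to move; the robot and the scene stay as the last step left them, time stands still between calls to the robot, and variables do not carry over. Pictures are saved under pics/ and viewed, about 8 in all and at most 12, crops included, and the job is handed in when it is done.

```bash
mkdir -p pics
cat > h.py <<'E'
from station import r, vision, finish_job
import cv2, numpy as np
def snap(n,f):
    c=vision.capture(n); cv2.imwrite('pics/'+f,cv2.cvtColor(c['frame'],cv2.COLOR_RGB2BGR)); return c
def ray(c,u,v):
    K=np.array(c['K']); d=np.linalg.inv(K)@[u,v,1]; d=np.array([d[0],-d[1],-d[2]])
    return np.array(c['xyz']),np.array(c['orientation'])@d
def at_z(c,u,v,z):
    o,d=ray(c,u,v); return o+d*(z-o[2])/d[2]
def proj(c,p):
    q=np.array(c['orientation']).T@(np.array(p)-c['xyz']); q=np.array(c['K'])@[q[0],-q[1],-q[2]]; return q[:2]/q[2]
E
python3 - <<'E'
from h import *
import pickle
d={}
for n in('top','side'):
    c=snap(n,n+'0.png'); d[n]=c
    print(n,{k:np.round(v,3).tolist() if k!='frame' else 0 for k,v in c.items()})
pickle.dump(d,open('cams.pkl','wb'))
print(r.sense())
E
```

```text
top {'frame': 0, 'K': [[439.073, 0.0, 283.82], [0.0, 439.073, 208.196], [0.0, 0.0, 1.0]], 'xyz': [0.415, -0.064, 1.304], 'orientation': [[-0.004, 0.991, -0.135], [-1.0, -0.004, 0.002], [0.002, 0.135, 0.991]]}
side {'frame': 0, 'K': [[495.081, 0.0, 281.324], [0.0, 495.081, 204.762], [0.0, 0.0, 1.0]], 'xyz': [0.162, 0.758, 0.856], 'orientation': [[-0.889, 0.29, -0.355], [-0.458, -0.56, 0.69], [0.002, 0.776, 0.63]]}
{'time_s': 0.1, 'joints': array([ 8.60924433e+01,  2.20880351e+01,  3.88428148e-01, -2.55640538e-02,
       -6.84102751e+01, -1.48170888e+01]), 'joint_velocities': array([ 0.02901156, -0.02718288,  0.24212599,  0.03563552, -0.00574536,
        0.01298871]), 'effort': array([ 5.96969076e-04, -3.91688061e+01,  1.87934875e+01,  4.23194200e+00,
        1.34372280e-02, -7.46638830e-05]), 'tcp_pos': array([0.20045655, 0.59147735, 0.2465562 ]), 'ee_rot': array([[ 9.47019461e-01, -3.21175722e-01, -5.44599605e-04],
       [-3.21176171e-01, -9.47017589e-01, -1.88503645e-03],
       [ 8.96825393e-05,  1.96007862e-03, -9.99998075e-01]]), 'wrist_force': array([-0.68724583, -0.02890502, -0.28724881]), 'moment': array([-0.00098558,  0.03686562,  0.03142968]), 'gripper_width': 0.9986844954945888}
```

View pics/top0.png

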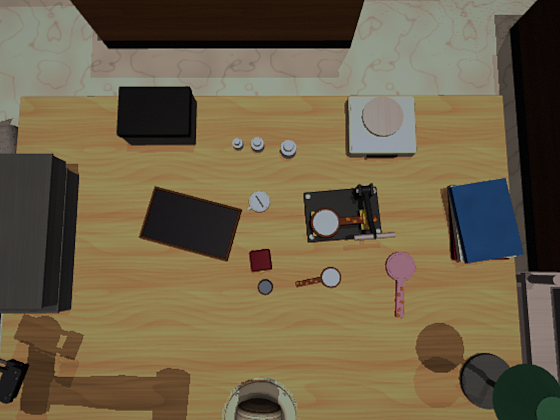

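View pics/side0.png

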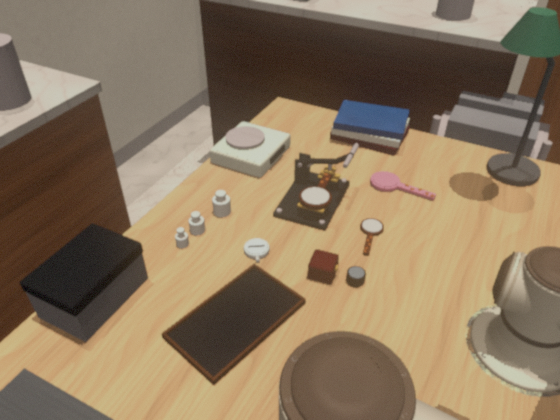

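The top view shows the vise around px (342,215), with the T-bar at about (375,236), the hinge at (366,190) and the mirror head at (325,222). The tray is around (190,223). The side view agrees. I'll take one enlarged composite of the vise and tray.

Run:
```python
import pickle,cv2,numpy as np
d=pickle.load(open('cams.pkl','rb'))
a=d['top']['frame'][175:250,295:405,::-1]; b=d['side']['frame'][135:230,265:375,::-1]; t=d['top']['frame'][180:265,130:250,::-1]
f=lambda x,s:np.clip(cv2.resize(x,None,fx=s,fy=s,interpolation=cv2.INTER_CUBIC).astype(float)*1.5,0,255).astype('uint8')
im=np.zeros((600,800,3),'uint8')
A=f(a,4);B=f(b,3);T=f(t,3)
im[:300,:440]=A; im[310:595,:330]=B; im[310:565,440:800]=T
# scale ticks every 10px
for i in range(0,110,10): cv2.putText(im,str(295+i),(i*4,8),0,.28,(0,255,255)); cv2.putText(im,str(265+i),(i*3,318),0,.25,(0,255,255))
for i in range(5,75,10): cv2.putText(im,str(175+i),(0,i*4),0,.28,(0,255,255))
for i in range(5,95,10): cv2.putText(im,str(135+i),(0,310+i*3),0,.28,(0,255,255))
for i in range(0,120,10): cv2.putText(im,str(130+i),(440+i*3,318),0,.25,(0,255,255))
for i in range(0,85,10): cv2.putText(im,str(180+i),(440,310+i*3),0,.28,(0,255,255))
cv2.imwrite('pics/comp.png',im)
```

```text
(no output)
```

View pics/comp.png

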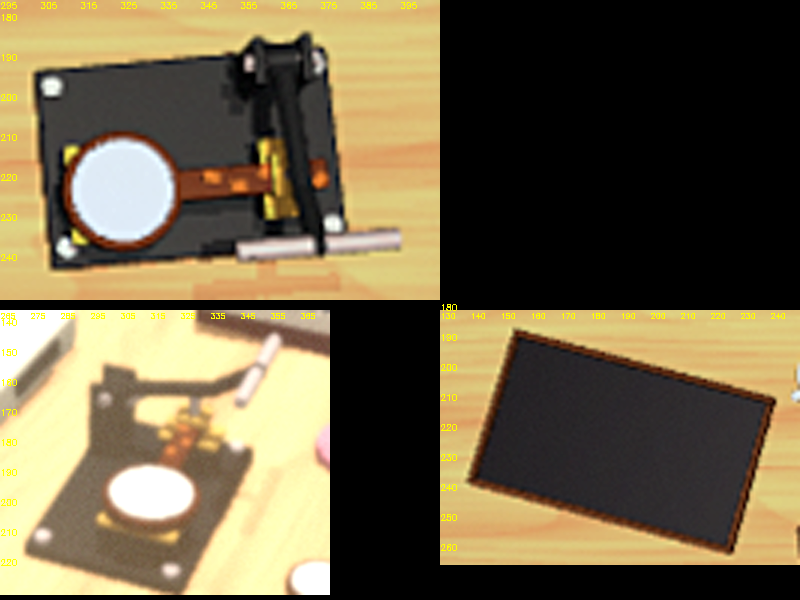

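The composite shows these pixel positions in the top view:
- **T-bar ends:** about (354.5,237.7) and (395,234.7)
- **Mirror head centre:** (325.5,222.5)
- **Base corners:** (304,193), (376,187), (307,242), (382,235)
- **Tray corners:** (154.7,186.7), (242,210), (140,237), (227,261)

Run:
```python
from h import *
import pickle
d=pickle.load(open('cams.pkl','rb'));c=d['top'];s=d['side']
P=lambda u,v,z:at_z(c,u-.4,v-.4,z)
e1,e2=P(354.5,237.7,.13),P(395,234.7,.13); print('tbar',e1,e2,(e1+e2)/2,np.linalg.norm(e1-e2))
h=P(325.5,222.5,.064); print('head',h)
hd=[P(340,222.5,.064),P(363,220,.064)];print('handle',hd)
b=[P(*q,.014) for q in((304,193),(376,187),(307,242),(382,235))];print('base',b,np.mean(b,0))
t=[P(*q,.016) for q in((154.7,186.7),(242,210),(140,237),(227,261))];print('tray',t,np.mean(t,0))
y=e1-e2; yaw=np.arctan2(-y[0],y[1]);print('vise yaw deg',np.degrees(yaw))
v=(t[0]+t[2]-t[1]-t[3]);print('tray long yaw',np.degrees(np.arctan2(-v[0],v[1])))
# side-view check of t-bar ends, head, pixels
for n,p in(('e1',e1),('e2',e2),('head',h)):print(n,proj(s,p))
R=np.array([[np.cos(yaw),-np.sin(yaw)],[np.sin(yaw),np.cos(yaw)]])
tb=(e1+e2)/2
hinge=tb[:2]+R@[.135,0];print('hinge',hinge,'visex,y of head rel hinge',R.T@(h[:2]-hinge))
```

```text
tbar [ 0.49593145 -0.25454849  0.13      ] [ 0.50355042 -0.36322441  0.13      ] [ 0.49974093 -0.30888645  0.13      ] 0.10894266348198539
head [ 0.54391376 -0.18401256  0.064     ]
handle [array([ 0.54375858, -0.2251735 ,  0.064     ]), array([ 0.55064815, -0.29067268,  0.064     ])]
base [array([ 0.63765384, -0.12623385,  0.014     ]), array([ 0.65503344, -0.34140982,  0.014     ]), array([ 0.49179404, -0.13357957,  0.014     ]), array([ 0.51151583, -0.35445802,  0.014     ])] [ 0.57399929 -0.23892031  0.014     ]
tray [array([0.65797197, 0.3184833 , 0.016     ]), array([0.58697777, 0.05781429, 0.016     ]), array([0.50820407, 0.35620796, 0.016     ]), array([0.43729902, 0.10014023, 0.016     ])] [0.54761321 0.20816144 0.016     ]
vise yaw deg 4.010289222257963
tray long yaw -15.355286530470229
e1 [345.69012648 165.86062772]
e2 [357.74212727 145.02489117]
head [316.25392308 195.74633231]
hinge [ 0.63441039 -0.29944514] visex,y of head rel hinge [-0.0822022   0.12147888]
```

```bash
python3 -m jog '{"delta_pos":[[22,-25,0],[22,-25,0],[22,-25,0],[22,-25,0],[22,-25,0],[22,-25,0],[22,-25,0],[22,-25,0],[22,-25,0],[22,-25,0]],"rot":[[0,0,-6.7],[0,0,-6.7],[0,0,-6.7],[0,0,-6.7],[0,0,-6.7],[0,0,-6.7],[0,0,-6.7],[0,0,-6.7],[0,0,-6.7],[0,0,-6.7]],"grip":[100,100,100,100,100,100,100,100,100,100]}'
python3 -m jog '{"delta_pos":[[4,-31,0],[4,-31,0],[4,-31,0],[4,-31,0],[4,-31,0],[4,-31,0],[4,-31,0],[4,-31,0],[4,-31,0],[4,-31,0]],"rot":[[0,0,0],[0,0,0],[0,0,0],[0,0,0],[0,0,0],[0,0,0],[0,0,0],[0,0,0],[0,0,0],[0,0,0]],"grip":[100,100,100,100,100,100,100,100,100,100]}'
python3 -m jog '{"delta_pos":[[4,-31,0],[4,-31,0],[4,-31,0],[4,-31,0],[4,-31,0],[4,-31,0],[4,-31,0],[4,-31,0],[4,-31,0],[0,-31,0]],"rot":[[0,0,0],[0,0,0],[0,0,0],[0,0,0],[0,0,0],[0,0,0],[0,0,0],[0,0,0],[0,0,0],[0,0,0]],"grip":[100,100,100,100,100,100,100,100,100,100]}'
python3 -m jog '{"delta_pos":[[0,0,0],[0,0,0]],"rot":[[0,0,0],[0,0,0]],"grip":[100,100]}'
python3 - <<'E'
from h import *
c=snap('side','side1.png');s=r.sense();print(s['joints'],s['ee_rot'])
f=c['frame'][90:250,230:440,::-1]
cv2.imwrite('pics/side1c.png',np.clip(cv2.resize(f,None,fx=3.5,fy=3.5,interpolation=2)*1.4,0,255))
E
```

```text
time_s: 0.93
tcp_pos: [0.4212, 0.3403, 0.2473]
ee_rot: [[0.069, -0.998, -0.001], [-0.998, -0.069, -0.0], [0.0, 0.001, -1.0]]
wrist_force: [0.9, 0.7, -0.9]
gripper_width: 0.998
time_s: 1.77
tcp_pos: [0.4602, 0.0304, 0.2474]
ee_rot: [[0.075, -0.997, -0.0], [-0.997, -0.075, 0.0], [-0.0, 0.0, -1.0]]
wrist_force: [0.8, 0.5, 0.8]
gripper_width: 1.004
time_s: 2.6
tcp_pos: [0.4967, -0.2796, 0.247]
ee_rot: [[0.075, -0.997, -0.001], [-0.997, -0.075, 0.0], [-0.0, 0.001, -1.0]]
wrist_force: [-0.1, -0.1, 0.7]
gripper_width: 1.0
time_s: 2.77
tcp_pos: [0.496, -0.2792, 0.2465]
ee_rot: [[0.071, -0.997, -0.002], [-0.997, -0.071, 0.001], [-0.001, 0.002, -1.0]]
wrist_force: [-0.1, -0.5, 0.1]
gripper_width: 1.0
[-1.29837141e+01  1.66572506e+01 -7.63014435e+00 -3.04123657e-02
 -6.58041081e+01  1.71895124e+01] [[ 7.31210965e-02 -9.97322019e-01 -1.44736876e-03]
 [-9.97322632e-01 -7.31223468e-02  8.30586262e-04]
 [-9.34196968e-04  1.38276025e-03 -9.99998608e-01]][ WARN:0@2.058] global loadsave.cpp:1063 imwrite_ Unsupported depth image for selected encoder is fallbacked to CV_8U.
```

View pics/side1c.png

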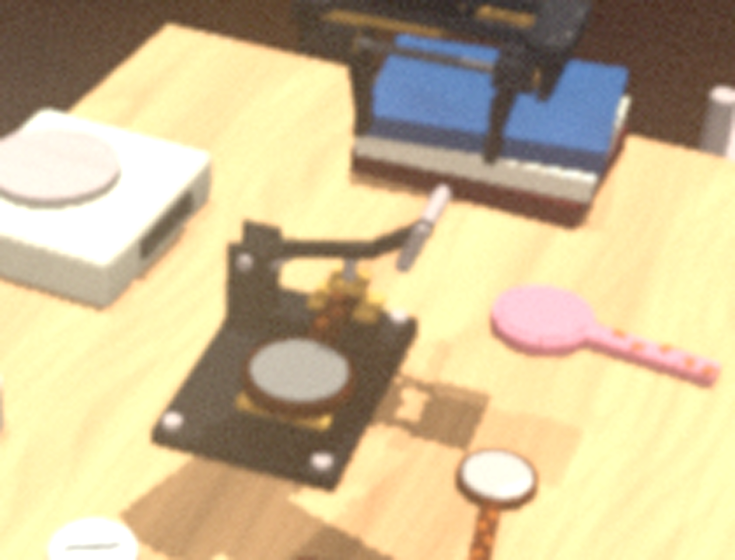

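The fingers straddle the T-bar, with the tips at crop px (362,135) and (495,158) and the bar at (425,225). I'll descend and grip.

```bash
python3 -m jog '{"delta_pos":[[1,3,-22],[0,0,-22],[0,0,-22],[0,0,-22],[0,0,-22],[0,0,0],[0,0,0]],"rot":[[0,0,0],[0,0,0],[0,0,0],[0,0,0],[0,0,0],[0,0,0],[0,0,0]],"grip":[100,100,100,100,100,100,100]}'
python3 -m jog '{"delta_pos":[[0,0,0],[0,0,0],[0,0,0],[0,0,0],[0,0,0],[0,0,0],[0,0,0],[0,0,0],[0,0,0],[0,0,0]],"rot":[[0,0,0],[0,0,0],[0,0,0],[0,0,0],[0,0,0],[0,0,0],[0,0,0],[0,0,0],[0,0,0],[0,0,0]],"grip":[0,0,0,0,0,0,0,0,0,0]}'
python3 - <<'E'
import numpy as np
from h import *
print(r.sense()['joints'])
p=lambda a:144.67*np.array([np.cos(np.radians(158.93)-a),np.sin(np.radians(158.93)-a)])
L=np.linspace(0,1.55,31)
for a,b in zip(L,L[1:]):
    d=p(b)-p(a); print(round(b,2),np.round([d[0]*.9974,d[0]*.072,d[1]],1).tolist())
E
```

```text
time_s: 3.4
tcp_pos: [0.4972, -0.274, 0.1371]
ee_rot: [[0.076, -0.997, -0.002], [-0.997, -0.076, 0.0], [-0.001, 0.002, -1.0]]
wrist_force: [0.9, 0.6, 0.4]
gripper_width: 1.0
time_s: 4.23
tcp_pos: [0.4976, -0.2751, 0.1375]
ee_rot: [[0.075, -0.997, -0.0], [-0.997, -0.075, 0.0], [-0.0, 0.0, -1.0]]
wrist_force: [0.1, -0.0, -0.3]
gripper_width: 0.324
[-1.26160198e+01  2.25156947e+01 -1.61455997e+01  2.00561733e-03
 -5.13485914e+01  1.68879472e+01]
0.05 [2.9, 0.2, 6.9]
0.1 [3.2, 0.2, 6.7]
0.16 [3.6, 0.3, 6.6]
0.21 [3.9, 0.3, 6.4]
0.26 [4.2, 0.3, 6.2]
0.31 [4.5, 0.3, 5.9]
0.36 [4.8, 0.3, 5.7]
0.41 [5.1, 0.4, 5.4]
0.46 [5.4, 0.4, 5.2]
0.52 [5.6, 0.4, 4.9]
0.57 [5.9, 0.4, 4.6]
0.62 [6.1, 0.4, 4.3]
0.67 [6.3, 0.5, 4.0]
0.72 [6.5, 0.5, 3.6]
0.78 [6.7, 0.5, 3.3]
0.83 [6.9, 0.5, 2.9]
0.88 [7.0, 0.5, 2.6]
0.93 [7.1, 0.5, 2.2]
0.98 [7.2, 0.5, 1.8]
1.03 [7.3, 0.5, 1.5]
1.08 [7.4, 0.5, 1.1]
1.14 [7.4, 0.5, 0.7]
1.19 [7.4, 0.5, 0.3]
1.24 [7.5, 0.5, -0.1]
1.29 [7.4, 0.5, -0.5]
1.34 [7.4, 0.5, -0.9]
1.4 [7.4, 0.5, -1.2]
1.45 [7.3, 0.5, -1.6]
1.5 [7.2, 0.5, -2.0]
1.55 [7.1, 0.5, -2.4]
```

```bash
python3 -m jog '{"delta_pos":[[0,0,0],[0,0,0],[0,0,0],[0,0,0],[0,0,0]],"rot":[[0,0,0],[0,0,0],[0,0,0],[0,0,0],[0,0,0]],"grip":[0,0,0,0,0]}'
```

```text
time_s: 4.65
tcp_pos: [0.4983, -0.2751, 0.1375]
ee_rot: [[0.075, -0.997, 0.001], [-0.997, -0.075, -0.0], [0.0, -0.001, -1.0]]
wrist_force: [2.3, 0.1, -2.8]
gripper_width: 0.147
```

Gripped on the bar (12.8 mm). Lifting in an arc.

```bash
python3 -m jog '{"delta_pos":[[2.9,0.2,6.9],[3.2,0.2,6.7],[3.6,0.3,6.6],[3.9,0.3,6.4],[4.2,0.3,6.2],[4.5,0.3,5.9],[4.8,0.3,5.7],[5.1,0.4,5.4],[5.4,0.4,5.2],[5.6,0.4,4.9]],"rot":[[0,0,0],[0,0,0],[0,0,0],[0,0,0],[0,0,0],[0,0,0],[0,0,0],[0,0,0],[0,0,0],[0,0,0]],"grip":[0,0,0,0,0,0,0,0,0,0]}'
```

```text
time_s: 5.48
tcp_pos: [0.5389, -0.2717, 0.1982]
ee_rot: [[0.074, -0.997, -0.006], [-0.997, -0.074, 0.001], [-0.001, 0.006, -1.0]]
wrist_force: [-6.1, -1.4, -2.5]
gripper_width: 0.155
```

```bash
python3 -m jog '{"delta_pos":[[5.9,0.4,4.6],[6.1,0.4,4.3],[6.3,0.5,4.0],[6.5,0.5,3.6],[6.7,0.5,3.3],[6.9,0.5,2.9],[7.0,0.5,2.6],[7.1,0.5,2.2],[7.2,0.5,1.8],[7.3,0.5,1.5]],"rot":[[0,0,0],[0,0,0],[0,0,0],[0,0,0],[0,0,0],[0,0,0],[0,0,0],[0,0,0],[0,0,0],[0,0,0]],"grip":[0,0,0,0,0,0,0,0,0,0]}'
python3 -m jog '{"delta_pos":[[7.4,0.5,1.1],[7.4,0.5,0.7],[7.4,0.5,0.3],[7.5,0.5,-0.1],[7.4,0.5,-0.5],[7.4,0.5,-0.9],[7.4,0.5,-1.2],[7.3,0.5,-1.6],[7.2,0.5,-2.0],[0,0,0]],"rot":[[0,0,0],[0,0,0],[0,0,0],[0,0,0],[0,0,0],[0,0,0],[0,0,0],[0,0,0],[0,0,0],[0,0,0]],"grip":[0,0,0,0,0,0,0,0,0,0]}'
```

```text
time_s: 6.32
tcp_pos: [0.6081, -0.2664, 0.2322]
ee_rot: [[0.076, -0.997, 0.002], [-0.997, -0.076, -0.0], [0.001, -0.002, -1.0]]
wrist_force: [-4.2, 2.4, 3.1]
gripper_width: 0.149
time_s: 7.15
tcp_pos: [0.6773, -0.261, 0.2243]
ee_rot: [[0.076, -0.997, 0.005], [-0.997, -0.076, 0.001], [-0.0, -0.005, -1.0]]
wrist_force: [1.0, 5.5, 0.8]
gripper_width: 0.154
```

```bash
python3 -m jog '{"delta_pos":[[0,0,0],[0,0,0],[0,0,0],[0,0,0],[0,0,0],[0,0,0],[0,0,15],[0,0,20],[0,0,20],[0,0,20]],"rot":[[0,0,0],[0,0,0],[0,0,0],[0,0,0],[0,0,0],[0,0,0],[0,0,0],[0,0,0],[0,0,0],[0,0,0]],"grip":[100,100,100,100,100,100,100,100,100,100]}'
python3 -m jog '{"delta_pos":[[-30,10,5],[-30,10,0],[-30,10,0],[-30,10,0],[-10,0,0],[0,0,0]],"rot":[[0,0,0],[0,0,0],[0,0,0],[0,0,0],[0,0,0],[0,0,0]],"grip":[100,100,100,100,100,100]}'
python3 - <<'E'
from h import *
c=snap('side','side2.png');t=snap('top','top2.png')
f=lambda x:np.clip(cv2.resize(x[:,:,::-1],(400,300),interpolation=2)*1.4,0,255).astype('uint8')
cv2.imwrite('pics/comp2.png',np.hstack([f(c['frame'][110:230,250:410]),f(t['frame'][160:265,280:420])]))
E
```

```text
time_s: 7.98
tcp_pos: [0.6731, -0.2634, 0.3004]
ee_rot: [[0.074, -0.997, -0.002], [-0.997, -0.074, -0.001], [0.001, 0.002, -1.0]]
wrist_force: [0.1, 0.4, -1.5]
gripper_width: 0.828
time_s: 8.48
tcp_pos: [0.5413, -0.2229, 0.3061]
ee_rot: [[0.074, -0.997, 0.001], [-0.997, -0.074, -0.001], [0.001, -0.0, -1.0]]
wrist_force: [-0.6, -0.1, -0.3]
gripper_width: 0.994
```

View pics/comp2.png

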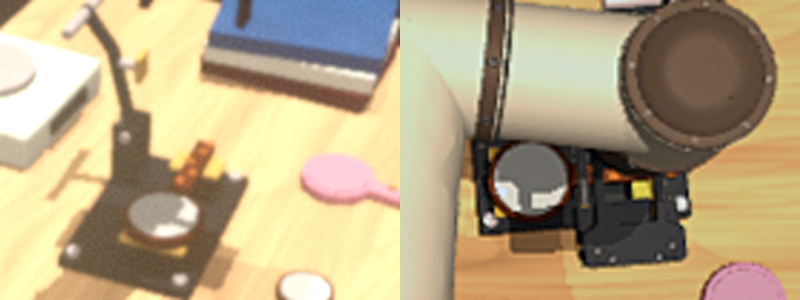

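The clamp stands open on its own, with the T-bar at left-panel px (82,20). The mirror still lies in place, head at (163,217). Next is the handle grasp, tilted 15° so the gripper body leans away from the clamp pad.

```bash
python3 -m jog '{"delta_pos":[[2,-8,-20],[2,-8,-20],[2,-8,-20],[0,0,-25],[0,0,-25],[0,0,-25],[0,0,-25],[0,0,-20],[0,0,0],[0,0,0]],"rot":[[-5,-0.36,0],[-5,-0.36,0],[-5,-0.36,0],[0,0,0],[0,0,0],[0,0,0],[0,0,0],[0,0,0],[0,0,0],[0,0,0]],"grip":[100,100,100,100,100,100,100,100,100,100]}'
python3 - <<'E'
from h import *
c=snap('side','side3.png');print(np.round(r.sense()['ee_rot'],3).tolist())
f=c['frame'][100:230,240:400,::-1]
cv2.imwrite('pics/side3c.png',np.clip(cv2.resize(f,None,fx=4,fy=4,interpolation=2)*1.4,0,255).astype('uint8'))
E
```

```text
time_s: 9.42
tcp_pos: [0.5506, -0.2471, 0.1228]
ee_rot: [[0.073, -0.997, 0.016], [-0.963, -0.075, -0.259], [0.26, 0.004, -0.966]]
wrist_force: [-0.1, 1.0, 0.6]
gripper_width: 1.0
[[0.072, -0.997, 0.019], [-0.963, -0.075, -0.259], [0.26, 0.001, -0.966]]
```

View pics/side3c.png

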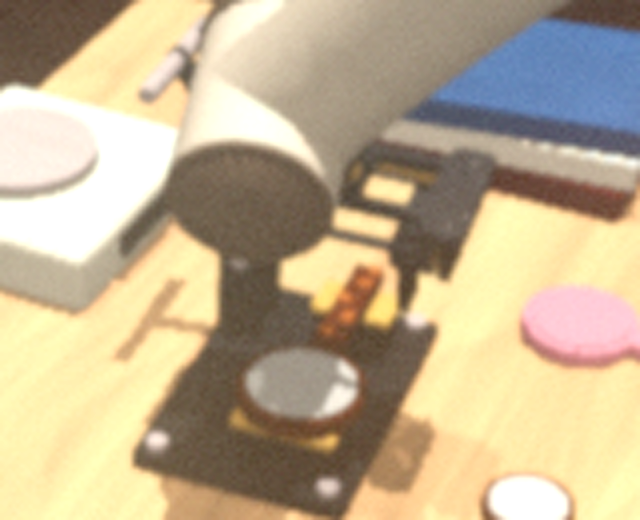

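The gripper hangs above the handle (crop px ~(350,300)) with one finger visible at (407,290), and nothing is touching. Descending.

```bash
python3 -m jog '{"delta_pos":[[-3,0,-15],[0,0,-15],[0,0,-15],[0,0,-14],[0,0,0],[0,0,0]],"rot":[[0,0,0],[0,0,0],[0,0,0],[0,0,0],[0,0,0],[0,0,0]],"grip":[100,100,100,100,100,100]}'
python3 -m jog '{"delta_pos":[[0,0,0],[0,0,0],[0,0,0],[0,0,0],[0,0,0],[0,0,0],[0,0,0],[0,0,0],[0,0,0],[0,0,0]],"rot":[[0,0,0],[0,0,0],[0,0,0],[0,0,0],[0,0,0],[0,0,0],[0,0,0],[0,0,0],[0,0,0],[0,0,0]],"grip":[0,0,0,0,0,0,0,0,0,0]}'
python3 -m jog '{"delta_pos":[[0,0,0],[0,0,0],[0,0,0],[0,0,0],[0,0,0]],"rot":[[0,0,0],[0,0,0],[0,0,0],[0,0,0],[0,0,0]],"grip":[0,0,0,0,0]}'
```

```text
time_s: 9.97
tcp_pos: [0.5482, -0.247, 0.0661]
ee_rot: [[0.072, -0.997, 0.02], [-0.963, -0.075, -0.259], [0.26, -0.001, -0.966]]
wrist_force: [-0.7, -0.0, -0.0]
gripper_width: 0.998
time_s: 10.8
tcp_pos: [0.5472, -0.2467, 0.065]
ee_rot: [[0.072, -0.997, 0.019], [-0.963, -0.075, -0.259], [0.259, 0.001, -0.966]]
wrist_force: [1.8, 0.4, -0.2]
gripper_width: 0.325
time_s: 11.22
tcp_pos: [0.5473, -0.2467, 0.065]
ee_rot: [[0.072, -0.997, 0.019], [-0.963, -0.075, -0.259], [0.259, 0.001, -0.966]]
wrist_force: [0.7, -0.9, -1.3]
gripper_width: 0.251
```

```bash
python3 -m jog '{"delta_pos":[[0,0,4],[0,0,8],[0,0,12],[0,0,16],[0,0,16],[0,0,16],[0,0,14],[0,0,10],[0,0,4],[0,0,0]],"rot":[[0,0,0],[0,0,0],[0,0,0],[0,0,0],[0,0,0],[0,0,0],[0,0,0],[0,0,0],[0,0,0],[0,0,0]],"grip":[0,0,0,0,0,0,0,0,0,0]}'
python3 - <<'E'
from h import *
c=snap('side','side4.png')
f=c['frame'][60:240,220:420,::-1]
cv2.imwrite('pics/side4c.png',np.clip(cv2.resize(f,None,fx=3.3,fy=3.3,interpolation=2)*1.4,0,255).astype('uint8'))
E
```

```text
time_s: 12.05
tcp_pos: [0.5476, -0.2466, 0.1662]
ee_rot: [[0.072, -0.997, 0.021], [-0.963, -0.074, -0.259], [0.26, -0.001, -0.966]]
wrist_force: [0.7, 0.0, -2.1]
gripper_width: 0.25
```

View pics/side4c.png

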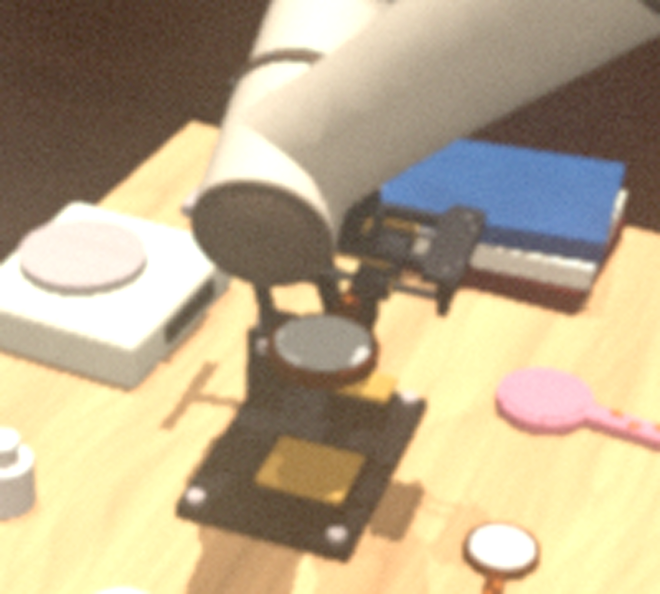

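The mirror is held flat and clear, head at crop px (325,345). The problem is depth: the fingertips reach about 12 mm below the mirror's underside, so they'd hit the tray floor first. I'll set it back on the vise rests and regrip with the tips nearly flush with its underside.

```bash
python3 -m jog '{"delta_pos":[[0,0,-8],[0,0,-15],[0,0,-18],[0,0,-18],[0,0,-16],[0,0,-12],[0,0,-7],[0,0,-4],[0,0,-1],[0,0,0]],"rot":[[0,0,0],[0,0,0],[0,0,0],[0,0,0],[0,0,0],[0,0,0],[0,0,0],[0,0,0],[0,0,0],[0,0,0]],"grip":[0,0,0,0,0,0,0,0,0,0]}'
python3 -m jog '{"delta_pos":[[0,0,0],[0,0,0],[0,0,0],[0,0,0],[0,0,0],[0,1.7,6.2],[0,1.7,6.2],[0,0,0],[0,0,0]],"rot":[[0,0,0],[0,0,0],[0,0,0],[0,0,0],[0,0,0],[0,0,0],[0,0,0],[0,0,0],[0,0,0]],"grip":[45,45,45,45,45,45,45,45,45]}'
python3 -m jog '{"delta_pos":[[0,0,0],[0,0,0],[0,0,0],[0,0,0],[0,0,0],[0,0,0],[0,0,0],[0,0,0],[0,0,0],[0,0,0]],"rot":[[0,0,0],[0,0,0],[0,0,0],[0,0,0],[0,0,0],[0,0,0],[0,0,0],[0,0,0],[0,0,0],[0,0,0]],"grip":[0,0,0,0,0,0,0,0,0,0]}'
```

```text
time_s: 12.93
tcp_pos: [0.5472, -0.2467, 0.0658]
ee_rot: [[0.072, -0.997, 0.019], [-0.963, -0.075, -0.259], [0.259, 0.001, -0.966]]
wrist_force: [1.0, -0.9, -1.5]
gripper_width: 0.254
time_s: 13.68
tcp_pos: [0.5479, -0.2431, 0.0794]
ee_rot: [[0.072, -0.997, 0.021], [-0.963, -0.075, -0.259], [0.26, -0.001, -0.966]]
wrist_force: [-0.5, -0.7, 0.1]
gripper_width: 0.452
time_s: 14.52
tcp_pos: [0.547, -0.2433, 0.0783]
ee_rot: [[0.072, -0.997, 0.018], [-0.963, -0.074, -0.259], [0.259, 0.001, -0.966]]
wrist_force: [0.2, -0.8, -1.0]
gripper_width: 0.253
```

```bash
python3 -m jog '{"delta_pos":[[0,0,4],[0,0,8],[0,0,12],[0,0,16],[0,0,16],[0,0,16],[0,0,16],[0,0,12],[0,2,6],[0,4,0]],"rot":[[0,0,0],[0,0,0],[0,0,0],[0,0,0],[0,0,0],[0,0,0],[0,0,0],[0,0,0],[0,0,0],[0,0,0]],"grip":[0,0,0,0,0,0,0,0,0,0]}'
python3 -m jog '{"delta_pos":[[0,8,0],[0,14,0],[0,18,0],[0,22,0],[0,24,0],[0,24,0],[0,24,0],[0,24,0],[0,24,0],[0,24,0]],"rot":[[0,0,-1.5],[0,0,-2],[0,0,-2],[0,0,-2],[0,0,-2],[0,0,-2],[0,0,-2],[0,0,-2],[0,0,-2],[0,0,-2]],"grip":[0,0,0,0,0,0,0,0,0,0]}'
python3 -m jog '{"delta_pos":[[0,24,0],[0,24,0],[0,24,0],[0,24,0],[0,24,0],[0,24,0],[0,24,0],[0,20,0],[0,14,0],[0,8,0]],"rot":[[0,0,0],[0,0,0],[0,0,0],[0,0,0],[0,0,0],[0,0,0],[0,0,0],[0,0,0],[0,0,0],[0,0,0]],"grip":[0,0,0,0,0,0,0,0,0,0]}'
python3 -m jog '{"delta_pos":[[0,22,-10],[0,0,-15],[0,0,-20],[0,0,-20],[0,0,-15],[0,0,-10],[0,0,-6],[0,0,-4],[0,0,0]],"rot":[[0,0,0],[0,0,0],[0,0,0],[0,0,0],[0,0,0],[0,0,0],[0,0,0],[0,0,0],[0,0,0]],"grip":[0,0,0,0,0,0,0,0,0]}'
python3 - <<'E'
from h import *
c=snap('side','side5.png')
f=c['frame'][200:400,120:360,::-1]
cv2.imwrite('pics/side5c.png',np.clip(cv2.resize(f,None,fx=3,fy=3,interpolation=2)*1.5,0,255).astype('uint8'))
E
```

```text
time_s: 15.35
tcp_pos: [0.548, -0.2373, 0.1866]
ee_rot: [[0.071, -0.997, 0.022], [-0.963, -0.074, -0.259], [0.26, -0.003, -0.966]]
wrist_force: [0.0, 0.5, -2.2]
gripper_width: 0.251
time_s: 16.18
tcp_pos: [0.5463, -0.0299, 0.1835]
ee_rot: [[-0.255, -0.964, -0.071], [-0.931, 0.264, -0.25], [0.26, 0.002, -0.966]]
wrist_force: [0.4, 0.1, -1.8]
gripper_width: 0.247
time_s: 17.02
tcp_pos: [0.5468, 0.1803, 0.1836]
ee_rot: [[-0.252, -0.965, -0.069], [-0.932, 0.261, -0.251], [0.26, 0.002, -0.966]]
wrist_force: [0.3, 0.0, -1.4]
gripper_width: 0.248
time_s: 17.77
tcp_pos: [0.5471, 0.2004, 0.0841]
ee_rot: [[-0.254, -0.965, -0.069], [-0.932, 0.263, -0.251], [0.26, 0.001, -0.966]]
wrist_force: [-0.4, -0.1, -0.7]
gripper_width: 0.251
```

View pics/side5c.png

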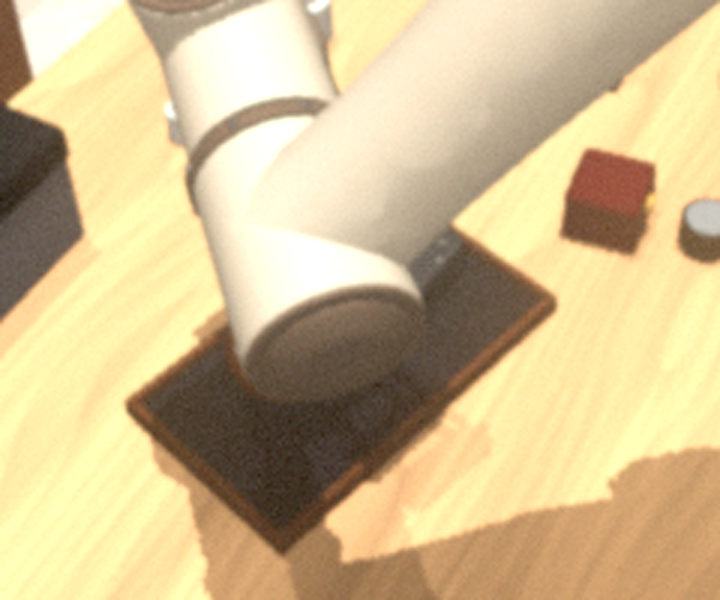

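The wrist hides the mirror, so force will guide this step. Lowering gently.

```bash
python3 -m jog '{"delta_pos":[[0,0,-10],[0,0,-12],[0,0,-10],[0,0,-7],[0,0,-4],[0,0,-2],[0,0,-1],[0,0,0],[0,0,0]],"rot":[[0,0,0],[0,0,0],[0,0,0],[0,0,0],[0,0,0],[0,0,0],[0,0,0],[0,0,0],[0,0,0]],"grip":[0,0,0,0,0,0,0,0,0]}'
```

```text
time_s: 18.57
tcp_pos: [0.5475, 0.2009, 0.0388]
ee_rot: [[-0.254, -0.965, -0.068], [-0.932, 0.263, -0.25], [0.259, 0.0, -0.966]]
wrist_force: [0.7, -0.0, -1.8]
gripper_width: 0.245
```

```bash
python3 -m jog '{"delta_pos":[[0,0,-1],[0,0,-1],[0,0,-0.5],[0,0,0],[0,0,0],[0,0,0]],"rot":[[0,0,0],[0,0,0],[0,0,0],[0,0,0],[0,0,0],[0,0,0]],"grip":[0,0,0,0,0,0]}'
python3 -m jog '{"delta_pos":[[0,0,-0.5],[0,0,-0.5],[0,0,0],[0,0,0]],"rot":[[0,0,0],[0,0,0],[0,0,0],[0,0,0]],"grip":[0,0,0,0]}'
```

```text
time_s: 19.07
tcp_pos: [0.5472, 0.2007, 0.036]
ee_rot: [[-0.253, -0.965, -0.069], [-0.932, 0.263, -0.25], [0.259, 0.001, -0.966]]
wrist_force: [-0.1, -0.8, -2.0]
gripper_width: 0.25
time_s: 19.4
tcp_pos: [0.5473, 0.2008, 0.0352]
ee_rot: [[-0.254, -0.965, -0.069], [-0.932, 0.263, -0.25], [0.259, 0.0, -0.966]]
wrist_force: [-0.2, -0.4, 1.0]
gripper_width: 0.248
```

Vertical force swung from -2 N to +1 N, so the mirror is on the floor. Releasing and retreating along the tool axis.

```bash
python3 -m jog '{"delta_pos":[[0,0,0],[0,0,0],[0,0,0],[0,0,0],[0,0,0],[0,0,0],[0.3,1,4],[1,2.5,10],[1,5,20],[1,5,20]],"rot":[[0,0,0],[0,0,0],[0,0,0],[0,0,0],[0,0,0],[0,0,0],[0,0,0],[0,0,0],[0,0,0],[0,0,0]],"grip":[60,60,60,60,60,60,60,60,60,60]}'
python3 -m jog '{"delta_pos":[[0,0,30],[0,0,30],[0,0,30],[0,-30,10],[0,-35,0],[0,-35,0],[0,-35,0],[0,-35,0],[0,-35,0],[0,-35,0]],"rot":[[0,0,0],[0,0,0],[0,0,0],[0,0,0],[0,0,0],[0,0,0],[0,0,0],[0,0,0],[0,0,0],[0,0,0]],"grip":[60,60,60,60,60,60,60,60,60,60]}'
python3 -m jog '{"delta_pos":[[-10,-30,0],[-10,-30,0],[-10,-30,0],[-10,-30,0],[0,0,0],[0,0,0]],"rot":[[0,0,0],[0,0,0],[0,0,0],[0,0,0],[0,0,0],[0,0,0]],"grip":[60,60,60,60,60,60]}'
python3 - <<'E'
from h import *
import pickle
d={}
t=snap('top','top6.png');s=snap('side','side6.png');pickle.dump((t,s),open('c6.pkl','wb'))
b=lambda x,w,h:np.clip(cv2.resize(x[:,:,::-1],(w,h),interpolation=2)*1.5,0,255).astype('uint8')
L=np.vstack([b(t['frame'][180:270,130:250],400,300),b(s['frame'],400,300)])
R=b(s['frame'][250:385,150:330],400,300)
im=np.zeros((600,800,3),'uint8');im[:,:400]=L;im[:300,400:]=R;im[300:,400:]=b(t['frame'],400,300)
cv2.imwrite('pics/comp6.png',im)
for y in(-.05,0,.05,):pass
tc=np.array([.5476,.2082]);print('tray centre px',proj(t,[*tc,.014]))
E
```

```text
time_s: 20.23
tcp_pos: [0.5504, 0.2143, 0.0899]
ee_rot: [[-0.253, -0.965, -0.07], [-0.932, 0.263, -0.251], [0.26, 0.001, -0.965]]
wrist_force: [0.2, 0.1, -0.5]
gripper_width: 0.598
time_s: 21.07
tcp_pos: [0.5505, -0.0272, 0.1902]
ee_rot: [[-0.253, -0.965, -0.067], [-0.932, 0.262, -0.25], [0.259, -0.001, -0.966]]
wrist_force: [0.5, -0.4, 0.7]
gripper_width: 0.604
time_s: 21.57
tcp_pos: [0.5101, -0.147, 0.1901]
ee_rot: [[-0.256, -0.964, -0.068], [-0.931, 0.265, -0.25], [0.259, -0.001, -0.966]]
wrist_force: [0.7, -0.2, 0.2]
gripper_width: 0.598
tray centre px [190.55967493 223.10849499]
```

View pics/comp6.png

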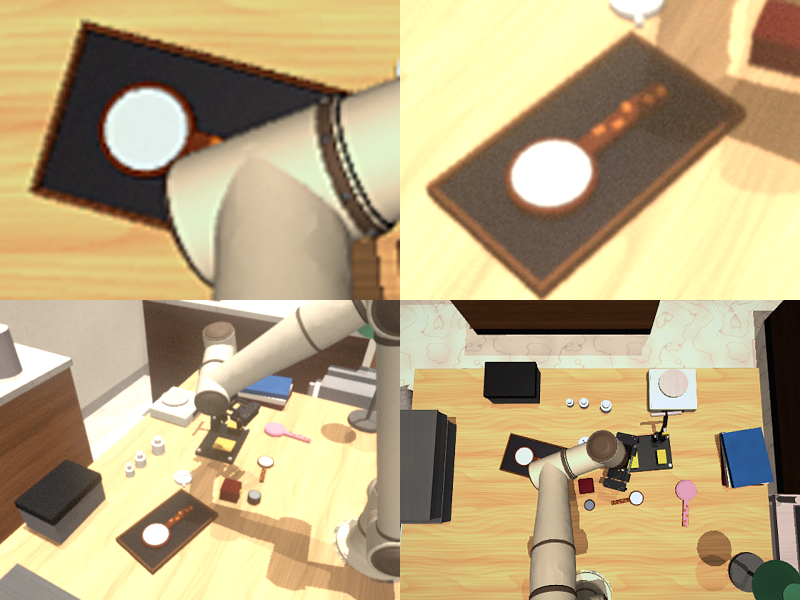

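The mirror lies glass up inside the tray. Its head centre is at top px (174.1,218.4), and about (173.8,218.6) would be perfectly centred. The clamp stands open, the bystanders are in place, and the gripper is free. Handing in.

```bash
python3 -c "from h import *; s=r.sense(); print(s['time_s'],s['wrist_force']); print(finish_job())"
```

```text
21.6667 [-0.02035163 -0.63467853 -0.79953658]
the job is handed in; nothing more can be done
None
```

The mirror is in the tray, glass up, and the clamp arm is standing open by itself. I handed the job in at 21.7 s; no verdict was reported.

- **Clamp:** I gripped the T-bar, swung it through the arc to about 1.5 rad and let go; it stayed up.
- **Regrip:** My first grip on the mirror handle was too deep: the fingertips stuck out about 12 mm below the mirror and would have hit the tray floor. With the clamp open, I set the mirror back on its rests and gripped it again nearly flush.
- **Placing:** I carried it over and lowered it until the vertical force changed from -2 N to +1 N, showing it was on the floor, then released it and backed away.

**Last checks:**
- **Position:** in the last pictures the mirror looked flat. Its head was within about 1 px (roughly 3 mm) of where it should be for a centred mirror.
- **Clamp and bystanders:** by eye, the clamp was still open and the bystanders were in place.
- **Gripper:** it was clear of everything, with wrist force near zero.

No check failed or disagreed. I didn't measure the mirror's tilt or the final clamp angle as numbers, and the arm hid part of the handle in the top view, though the side view showed all of it inside the rim.

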